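Check a bench screw's pitch with a thread comb leaf

TASK

Take the coarse-toothed thread comb leaf by its wooden grip, lay it on the ledge of the jig and gently work its teeth into the threads of the wooden screw until they are home, then let go of it. Then check that it sits flat: with the fingers, lightly press its left lug towards the screw, then its right lug, and leave the leaf flat and fully home in the threads. Never force it against the screw, and leave the fine-toothed leaf where it lies.

Things in the scene. Friction and masses are not known exactly. Their poses are not given: they have to be found in the camera images.
- leaf_grip (a point): The coarse-toothed thread comb leaf, loose, flat on the table, teeth roughly away from the robot. Steel plate 45 (x) by 84 (y) by 5 mm with an upright wooden grip block at its centre, 18 (x) by 24 mm (y), top 43 mm above the plate's underside; pinch its +y and -y faces. This point: on the block's axis, 28 mm above the underside; x toward the teeth, y along their row, z up. About 250 g, varies
- leaf_left_tooth (a point): tip of the coarse leaf's leftmost tooth, at x = +28.1, y = +36 mm from the grip's axis, 2.5 mm above the underside. 7 teeth, pitch 12 mm, the middle one at y = 0, each 5.6 mm long, 2.2 mm wide at the tip, flanks 30 degrees from x, matching the screw's threads with 0.4 mm play either side
- leaf_right_tooth (a point): tip of the coarse leaf's rightmost tooth, the same at y = -36 mm
- leaf_left_lug: left lug of the coarse leaf, fixed to it: an upright steel tab on its back edge, 5 (x) by 18 (y) by 16 mm high from the underside. Origin: centre of its underside, x = -25, y = +31 mm from the grip's axis (back face, to press on, at x = -27.5); axes as the leaf's. Left is the robot's left when the teeth point away from it
- leaf_right_lug: right lug of the coarse leaf, the same at x = -25, y = -31 mm
- jig: Jig, fixed: plywood base 150 (x, -80 to +70) by 270 mm (y), 10 mm thick; on it a flat wooden ledge, top 31 mm above the table, x = -26 to +14.5 mm, y = -85 to +85 mm. Behind the ledge (x below -26) is only the base, so fingers can reach down behind a seated leaf's overhanging back edge. Origin: on the table, x square to the screw (roughly away from the robot), y along the screw, z up
- screw: wooden bench screw, fixed in the jig along y, axis at jig x = +35 mm, 33.5 mm above the table, so a leaf on the ledge meets it at mid-height. Ring-like threads, pitch 12 mm, crests 38 mm across and 3 mm wide, 5.2 mm deep, bottoms 27.6 mm across (jig x = +21.2), from y = -96 to +96 mm. Origin: on the axis, mid-length. Where the crests lie along y differs each time and is not given: feel or look
- fine_leaf_grip (a point): the other leaf, with fine teeth (pitch 7 mm, 11 teeth), otherwise the same shape and size; the same point of it. Not to be moved
Things that resemble listed ones, but are neither listed nor needed, are in the scene too. Leave any purple look-alike of the part that bears leaf_grip alone.

How it is judged:
On the way, in this order (a step that is already met when the one before it is completed fails the run):
1. the leaf lies on the ledge with its teeth in the threads (both end teeth within 2.2 mm of the bottom of the threads), untouched by the fingers (x of leaf_left_tooth in the frame of jig between 0.019 and 0.026 m and x of leaf_right_tooth in the frame of jig between 0.019 and 0.026 m and y of leaf_left_tooth in the frame of jig below 0.096 m and y of leaf_right_tooth in the frame of jig above -0.096 m and z of leaf_left_tooth in the frame of jig between 0.03 and 0.037 m and z of leaf_right_tooth in the frame of jig between 0.03 and 0.037 m and contact force between the fingers and leaf below 0.05 N), for 0.2 s.
2. the fingers press the left lug towards the screw with at least 1.5 N (contact force between the fingers and leaf_left_lug above 1.5 N and contact force between leaf and screw above 1 N), for 0.1 s.
3. the fingers press the right lug towards the screw with at least 1.5 N (contact force between the fingers and leaf_right_lug above 1.5 N and contact force between leaf and screw above 1 N), for 0.1 s.
At the end, for the whole second after the job is handed in: both end teeth of the coarse leaf stand within 1.5 mm of the bottom of the screw's threads, along the threaded length of the screw, the leaf lies flat on the ledge (tilt under 0.06 rad), at rest and released (x of leaf_left_tooth in the frame of jig between 0.0197 and 0.026 m and x of leaf_right_tooth in the frame of jig between 0.0197 and 0.026 m and y of leaf_left_tooth in the frame of jig below 0.096 m and y of leaf_right_tooth in the frame of jig above -0.096 m and z of each of leaf_left_tooth, leaf_right_tooth in the frame of jig below 0.036 m and angle between leaf_grip's own z axis and vertical below 0.06 rad and linear speed of leaf below 0.01 m/s); the robot touches nothing.
It fails at once if the leaf was forced against the screw with more than 15 N (contact force between leaf and screw above 15 N).
It fails at once if the fine-toothed leaf was moved by more than 20 mm (distance of fine_leaf_grip from where it was at the start of the episode above 0.02 m).
It also fails if it takes over 72 s, if anything falls off the work surface, if the arm or the gripper's body presses on something with over 40 N, if the wrist force passes 120 N, or if a joint passes its speed limit or range.

ROBOT

A 6-joint arm with a two-finger parallel gripper is mounted at the origin on the work surface. World frame = base frame: x ahead of the robot, y to its left, z up, the work surface at z = 0. Lengths are in m, angles in rad, forces in N, time in s.
With the tool pointing down it reaches from about 0.25 to 0.725 m from the base axis. Payload 9.7 kg.
Tool frame: the origin (TCP) lies between the finger pads; the fingertips stand 17 mm ahead of it and the grasp point (between the pads) lies 2 mm behind it (arm.finger_overhang is the z of the fingertips in the tool frame, in m); z points along the fingers, y is the line along which they close (so a half turn about z gives the same grasp; the last joint's range is limited). The gripper opens to 85 mm and grips with 20 to 120 N. Pads are 22 mm wide; open, the fingers measure 114 mm over their backs; the gripper's body (76 mm by 85 mm) begins 54 mm behind the grasp point. The pads swing forward as they close: fully open they stand 13 mm farther back than shut.
Start: joints at [-1.152, 0.087, 0.176, 1.66, 0, 1.571], TCP at [0.224, -0.502, 0.248] pointing down, gripper open.
Joint ranges: [-3.13, 3.13], [-0.85, 1.81], [-1.15, 1.24], [-2.2, 2.28], [-1.44, 1.52], [-3.14, 3.14]. Speed limits (rad/s): [2.22, 2.22, 2.57, 3.14, 3.14, 3.14].

INTERFACE

Orientations are given as [roll, pitch, yaw] about the fixed x, y, z axes, in that order (R = Rz(yaw) Ry(pitch) Rx(roll)).
In Python, from rig import arm gives the robot as it stands.
- The arm moves only by the tool carry_out, never from a script. Its argument "moves" is a list of rows, each an object with "linear": the shift along the tool's x, y, z in m, a list of three; "angular": the turn, a rotation vector about the tool's x, y, z in rad, a list of three; "fingers": the finger opening in m, from 0 to 0.0854. In form: [{"linear": [x, y, z], "angular": [ax, ay, az], "fingers": fingers}, ...]. A call has 1 to 8 rows; each row is the pose to reach, as a shift and turn from the pose commanded when the call began, along the tool's axes at that moment; what a row does not reach only later rows make up. A row lasts 1/10 s, in which the tool goes at most 50 mm and 8.59 degrees, less where a joint would pass 70% of its speed; a pose out of reach is approached as far as the arm can. A call with a gripper value outside its range is refused whole. The fingers move at their own pace and stop on an object; the grip force is fixed at half the most. Time passes only in rows, so rows that repeat a pose let the fingers close. It gives the time, the measured TCP pose, the force, the opening and the grip force at its end, in the units of the state.
- arm.get_obs(): the state, without advancing time (a new reading comes with each control period).
- arm.capture(name): name is "scene" or "side" or "wrist"; returns the picture (400x640x3 uint8, red, green, blue); there is no depth.
- arm.calibration(name): a dict with "vertical_fov" (degrees; the focal length in pixels is half the picture's height over the tangent of half this angle, whatever the lens; pixels are square), "cx", "cy" (the principal point, pixels), "distortion" ([k1, k2, p1, p2, k3] as OpenCV has them; the pictures are not rectified), "rvec" (rotation vector, rad) and "tvec" (3), from world to camera coordinates, as OpenCV has them; the wrist camera has in their place "hand_eye" (4x4, takes a point from camera to tool coordinates, whose origin is the TCP and whose axes are the flange's). Camera axes: x right, y down, z forward; pixel columns grow to the right and rows downward; lengths in m; the calibration is good to about 2 mm. A picture is of the moment at which its call begins: read the wrist's pose just before it. calibration takes no time and is no camera call.
- arm.hand_in(): hands the job in; it is judged then, once.
The state is a dict: "time_s": time; "qpos": joint angles; "joint_vel": joint speeds; "effort": joint torques, N m; "eef_pos": TCP position; "tool_rot": TCP orientation; "contact_force": force on the tool from outside, world axes, zero at the start; "torque": the same for the moment, N m; "opening": opening from 0.0 (shut) to 1.0 (fully open); "gripper_force": force on a finger pad.
Only numpy, scipy, OpenCV 4.12 (cv2) and the standard library are available. Lean on these libraries where they do the work, as an engineer would, in place of code of your own. Each camera call takes 0.05 s, during which the arm holds its last target. There are 200 camera calls.

## Working session

There is one attempt and no reset: what is moved stays moved. The work goes in short steps, Python scripts to look and compute and a tool call to move; the robot and the scene stay as the last step left them, time stands still between calls to the robot, and variables do not carry over. Pictures are saved under pics/ and viewed, at most 10 in all, crops included, and the job is handed in when it is done.

Besides the shell and the picture viewer there is one more tool, called after ">>>" as a command line: name --argument value ..., lists and objects as JSON in quotes. carry_out: Moves the arm, as the interface text tells. Its arguments: {"type":"object","properties":{"moves":{"type":"array","items":{"type":"object","properties":{"linear":{"type":"array","items":{"type":"number"}},"angular":{"type":"array","items":{"type":"number"}},"fingers":{"type":"number"}}}}},"required":["moves"]}

```bash
mkdir -p pics; ls; python3 - <<'E'
from rig import arm
import cv2,numpy as np
o=arm.get_obs();print(o)
for n in("scene","side"):
    cv2.imwrite(f"pics/{n}0.png",cv2.cvtColor(arm.capture(n),cv2.COLOR_RGB2BGR))
    print(n,arm.calibration(n))
print(arm.calibration("wrist"),arm.finger_overhang)
E
```

```text
pics
{'time_s': 0.0, 'qpos': array([-1.15197746e+00,  8.74302096e-02,  1.75098041e-01,  1.65977926e+00,
       -3.79437542e-07,  1.57083267e+00]), 'joint_vel': array([ 0.00074239,  0.00043053,  0.00191705,  0.0007711 , -0.00146122,
       -0.00178211]), 'effort': array([ 4.80457194e-03, -5.20392787e+01,  4.64797533e+01,  1.67707651e-02,
        2.31614549e-04,  2.83301063e-05]), 'eef_pos': array([ 0.22358834, -0.50226918,  0.24758094]), 'tool_rot': array([-3.14027755e+00,  4.27238406e-07,  4.18782522e-01]), 'contact_force': array([-0.5452265 , -0.67097853,  0.60568388]), 'torque': array([ 0.01520246, -0.04073439, -0.00479048]), 'gripper_force': 0.0, 'opening': 1.0014952075202428}
scene {'vertical_fov': 48.814691508283204, 'cx': 323.67560879724215, 'cy': 194.88383248168262, 'distortion': array([-0.03326087,  0.        ,  0.        ,  0.        ,  0.        ]), 'rvec': array([ 2.12191182,  0.79787734, -0.38604336]), 'tvec': array([-0.36095914, -0.23125072,  1.32803883])}
side {'vertical_fov': 45.442146624939696, 'cx': 319.45405951953666, 'cy': 195.4287195984726, 'distortion': array([0.00496948, 0.        , 0.        , 0.        , 0.        ]), 'rvec': array([ 0.43149942, -2.61788355,  1.36384137]), 'tvec': array([0.47342789, 0.20018418, 0.93594646])}
{'vertical_fov': 65.09536254952424, 'cx': 325.16171245675577, 'cy': 202.56126751648299, 'distortion': array([0.00107097, 0.        , 0.        , 0.        , 0.        ]), 'hand_eye': array([[-3.14627534e-04, -9.48533515e-01, -3.16676603e-01,
         8.19256071e-02],
       [ 9.99999745e-01, -9.56129085e-05, -7.07142249e-04,
         5.08602270e-04],
       [ 6.40469752e-04, -3.16676745e-01,  9.48533304e-01,
        -1.25437802e-01],
       [ 0.00000000e+00,  0.00000000e+00,  0.00000000e+00,
         1.00000000e+00]])} 0.017
```

View pics/scene0.png

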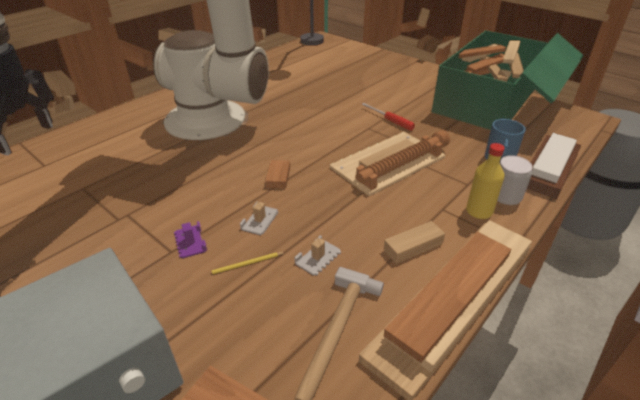

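View pics/side0.png

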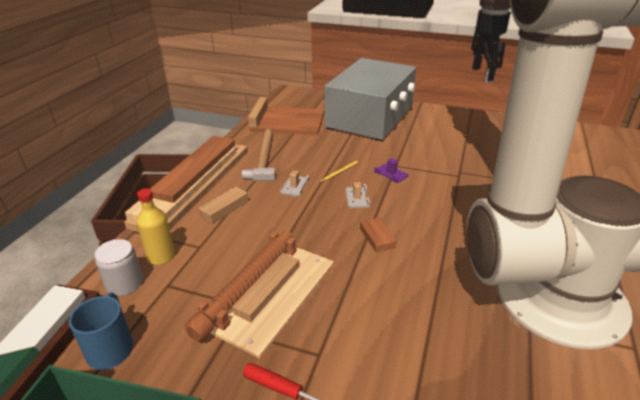

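The scene picture shows three candidates: grey leaf A at about (259,217), grey leaf B with visible teeth at about (318,255), and a purple look-alike at (188,238). The jig with its screw is at about (395,162). I'll check one close crop of the two grey leaves and compute rough positions.

```bash
cat > h.py <<'E'
from rig import arm
import cv2,numpy as np
from scipy.spatial.transform import Rotation as Ro
def cam(n,o=None):
    c=arm.calibration(n);f=200/np.tan(np.radians(c["vertical_fov"])/2)
    K=np.array([[f,0,c["cx"]],[0,f,c["cy"]],[0,0,1]])
    if n!="wrist": R=cv2.Rodrigues(c["rvec"])[0];t=c["tvec"]
    else:
        o=o or arm.get_obs();T=np.eye(4);T[:3,:3]=Ro.from_euler("xyz",o["tool_rot"]).as_matrix();T[:3,3]=o["eef_pos"]
        M=np.linalg.inv(T@c["hand_eye"]);R=M[:3,:3];t=M[:3,3]
    return K,c["distortion"],R,t
def ray(C,px,z):
    K,d,R,t=C
    u=cv2.undistortPoints(np.array(px,float).reshape(-1,1,2),K,d)[:,0]
    r=np.c_[u,np.ones(len(u))]@R; c=-R.T@t
    return c+r*((z-c[2])/r[:,2])[:,None]
def proj(C,P):
    K,d,R,t=C
    return cv2.projectPoints(np.array(P,float),cv2.Rodrigues(R)[0],t,K,d)[0][:,0]
E
python3 - <<'E'
from h import *
a=cv2.imread("pics/scene0.png")[190:280,220:350];b=cv2.imread("pics/side0.png")[160:220,270:380]
a=cv2.resize(a,(520,360),interpolation=2);b=cv2.resize(b,(520,int(60*520/110)),interpolation=2)
cv2.imwrite("pics/crop0.png",np.vstack([cv2.resize(a,(400,277)),cv2.resize(b,(400,218))]))
S=cam("scene");D=cam("side")
print("A,B grip top",ray(S,[(260,204),(319,239)],.043).round(3).tolist(),"side B,A",ray(D,[(295,173),(357,184)],.043).round(3).tolist())
print("screw ends",ray(S,[(362,176),(444,139)],.0335).round(3).tolist(),ray(D,[(197,325),(290,240)],.0335).round(3).tolist())
E
```

```text
A,B grip top [[0.472, -0.198, 0.043], [0.638, -0.194, 0.043]] side B,A [[0.636, -0.2, 0.043], [0.47, -0.2, 0.043]]
screw ends [[0.566, 0.038, 0.033], [0.628, 0.317, 0.033]] [[0.623, 0.31, 0.033], [0.553, 0.043, 0.034]]
```

View pics/crop0.png

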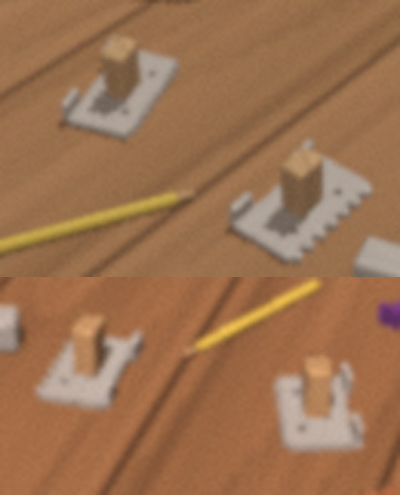

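Leaf B at (318,255) shows about seven well-separated teeth, while A's teeth are too fine to resolve, so B is the coarse leaf. I'll work out the hover over B, with its yaw from the edge of the tooth row.

```bash
cat >> h.py <<'E'
def to(p,yaw,o=None):
    "shift in tool axes and turn about tool z for a downward tool at p,yaw"
    o=o or arm.get_obs();R=Ro.from_euler("xyz",o["tool_rot"])
    G=Ro.from_euler("xyz",[np.pi,0,yaw])
    return R.inv().apply(np.array(p)-o["eef_pos"]).round(4).tolist(),(R.inv()*G).as_rotvec().round(4).tolist()
E
python3 - <<'E'
from h import *
p=ray(cam("scene"),[(314.2,275.1),(340.2,250.1)],.005);print(p.round(3))
d=p[1]-p[0];y=np.arctan2(-d[0],d[1]);print(y,np.linalg.norm(d))
print(to((.61,-.197,.2),y))
E
```

```text
[[ 0.67  -0.244  0.005]
 [ 0.665 -0.161  0.005]]
0.060242744365975584 0.08363851760316397
([0.4772, -0.1217, 0.0478], [-0.0012, 0.0002, 0.3585])
```

>>> carry_out --moves '[{"linear": [0.477, -0.122, 0.048], "angular": [0, 0, 0.358], "fingers": 0.085}, {"linear": [0.477, -0.122, 0.048], "angular": [0, 0, 0.358], "fingers": 0.085}, {"linear": [0.477, -0.122, 0.048], "angular": [0, 0, 0.358], "fingers": 0.085}, {"linear": [0.477, -0.122, 0.048], "angular": [0, 0, 0.358], "fingers": 0.085}, {"linear": [0.477, -0.122, 0.048], "angular": [0, 0, 0.358], "fingers": 0.085}, {"linear": [0.477, -0.122, 0.048], "angular": [0, 0, 0.358], "fingers": 0.085}, {"linear": [0.477, -0.122, 0.048], "angular": [0, 0, 0.358], "fingers": 0.085}, {"linear": [0.477, -0.122, 0.048], "angular": [0, 0, 0.358], "fingers": 0.085}]'

```text
time_s: 0.9
eef_pos: [0.5306, -0.2592, 0.2098]
tool_rot: [-3.141, 0.0, 0.061]
contact_force: [1.2, -0.8, 0.6]
opening: 0.996
gripper_force: 0.0
```

>>> carry_out --moves '[{"linear": [0.078, -0.055, 0.01], "angular": [0, 0, 0], "fingers": 0.085}, {"linear": [0.078, -0.055, 0.01], "angular": [0, 0, 0], "fingers": 0.085}, {"linear": [0.078, -0.055, 0.01], "angular": [0, 0, 0], "fingers": 0.085}, {"linear": [0.078, -0.055, 0.01], "angular": [0, 0, 0], "fingers": 0.085}]'

```text
time_s: 1.3
eef_pos: [0.604, -0.2003, 0.1992]
tool_rot: [-3.141, 0.002, 0.063]
contact_force: [-0.8, -0.3, -0.4]
opening: 0.992
gripper_force: 0.0
```

```bash
python3 - <<'E'
from h import *
o=arm.get_obs();im=cv2.cvtColor(arm.capture("wrist"),cv2.COLOR_RGB2BGR);cv2.imwrite("pics/w1.png",im)
import pickle;pickle.dump(o,open("w1.pkl","wb"));print(o["eef_pos"],o["tool_rot"],o["time_s"])
print(proj(cam("wrist",o),[(.637,-.197,.043),(.637,-.197,0)]))
E
```

```text
[ 0.60403927 -0.20029932  0.19915934] [-3.14099908e+00  1.97219568e-03  6.28194367e-02] 1.3
[[323.77783257 154.78496519]
 [324.00862658 147.51843911]]
```

View pics/w1.png

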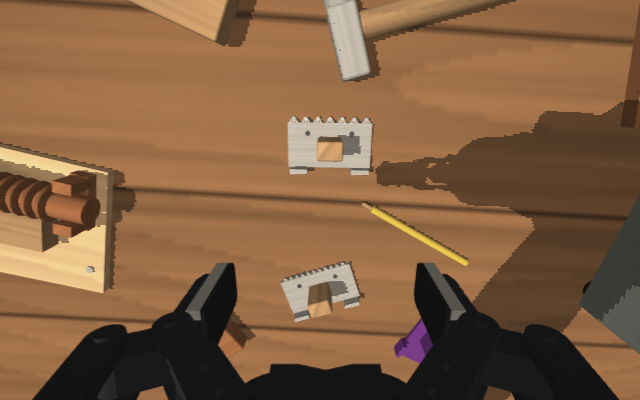

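The wrist view shows the coarse leaf at about (330,148), with 7 big teeth pointing up; the fine leaf is at (320,290) and the jig at the left edge. I'll fit the leaf's pose from the image.

```bash
python3 - <<'E'
from h import *
import pickle
o=pickle.load(open("w1.pkl","rb"));im=cv2.imread("pics/w1.png");C=cam("wrist",o)
hsv=cv2.cvtColor(im,cv2.COLOR_BGR2HSV);m=((hsv[...,1]<60)&(hsv[...,2]>110)).astype(np.uint8)
m[:105]=0;m[185:]=0;m[:,:275]=0;m[:,385:]=0
# plate side edges
L=[];Rr=[]
for r in range(128,164):
    x=np.flatnonzero(m[r]);L.append((x[0]-.5,r));Rr.append((x[-1]+.5,r))
for E in (L,Rr):
    w=ray(C,E,.005)[:,:2];vx,vy,x0,y0=cv2.fitLine(w.astype(np.float32),cv2.DIST_HUBER,0,.001,.001).ravel()
    print("edge yaw",np.arctan2(vy,vx),"mid",w.mean(0).round(4))
# tooth tips: top of mask per column
tips=[(c,np.flatnonzero(m[:,c])[0]) for c in range(286,376) if m[:,c].any()];print(tips)
k=((hsv[...,1]>90)&(hsv[...,2]>170)).astype(np.uint8);k[:130]=0;k[168:]=0;k[:,:310]=0;k[:,350:]=0
x,y,w,h,_=max(cv2.connectedComponentsWithStats(k)[2][1:],key=lambda s:s[4]);print(x,y,w,h)
print("grip top",ray(C,[(x+w/2-.5,y+h/2-.5)],.043).round(4))
E
```

```text
edge yaw 0.064399324 mid [ 0.6374 -0.1605]
edge yaw 0.039581057 mid [ 0.6426 -0.244 ]
[(288, np.int64(122)), (289, np.int64(122)), (290, np.int64(121)), (291, np.int64(119)), (292, np.int64(117)), (293, np.int64(116)), (294, np.int64(116)), (295, np.int64(117)), (296, np.int64(118)), (297, np.int64(120)), (298, np.int64(122)), (299, np.int64(122)), (300, np.int64(122)), (301, np.int64(122)), (302, np.int64(121)), (303, np.int64(119)), (304, np.int64(118)), (305, np.int64(117)), (306, np.int64(117)), (307, np.int64(117)), (308, np.int64(119)), (309, np.int64(121)), (310, np.int64(122)), (311, np.int64(122)), (312, np.int64(122)), (313, np.int64(122)), (314, np.int64(122)), (315, np.int64(120)), (316, np.int64(118)), (317, np.int64(117)), (318, np.int64(117)), (319, np.int64(117)), (320, np.int64(119)), (321, np.int64(121)), (322, np.int64(122)), (323, np.int64(122)), (324, np.int64(123)), (325, np.int64(122)), (326, np.int64(122)), (327, np.int64(120)), (328, np.int64(118)), (329, np.int64(117)), (330, np.int64(117)), (331, np.int64(117)), (332, np.int64(119)), (333, np.int64(121)), (
[... 207 characters left out ...]
nt64(117)), (344, np.int64(119)), (345, np.int64(121)), (346, np.int64(123)), (347, np.int64(123)), (348, np.int64(123)), (349, np.int64(123)), (350, np.int64(122)), (351, np.int64(120)), (352, np.int64(119)), (353, np.int64(117)), (354, np.int64(117)), (355, np.int64(118)), (356, np.int64(119)), (357, np.int64(121)), (358, np.int64(123)), (359, np.int64(123)), (360, np.int64(123)), (361, np.int64(123)), (362, np.int64(122)), (363, np.int64(120)), (364, np.int64(119)), (365, np.int64(118)), (366, np.int64(118)), (367, np.int64(118)), (368, np.int64(119)), (369, np.int64(121)), (370, np.int64(123)), (371, np.int64(124)), (372, np.int64(124))]
317 142 25 19
grip top [[ 0.6407 -0.2015  0.043 ]]
```

>>> carry_out --moves '[{"linear": [0.0365, 0.004, 0.04], "angular": [0, 0, 0.018], "fingers": 0.06}, {"linear": [0.0365, 0.004, 0.085], "angular": [0, 0, 0.018], "fingers": 0.06}, {"linear": [0.0365, 0.004, 0.13], "angular": [0, 0, 0.018], "fingers": 0.06}, {"linear": [0.0365, 0.004, 0.15], "angular": [0, 0, 0.018], "fingers": 0.06}, {"linear": [0.0365, 0.004, 0.15], "angular": [0, 0, 0.018], "fingers": 0.06}]'

```text
time_s: 1.85
eef_pos: [0.6376, -0.2038, 0.0468]
tool_rot: [-3.14, 0.006, 0.041]
contact_force: [-0.1, 0.7, -0.0]
opening: 0.699
gripper_force: 0.0
```

```bash
python3 - <<'E'
from h import *
o=arm.get_obs();print(o["eef_pos"],o["tool_rot"]);print(to((.6407,-.202,.026),.045))
E
```

```text
[ 0.63755528 -0.20379123  0.04682543] [-3.13970944  0.00560986  0.04082018]
([0.0033, -0.0016, 0.0208], [-0.0019, 0.0056, -0.0042])
```

>>> carry_out --moves '[{"linear": [0.003, -0.0016, 0.018], "angular": [0, 0.005, -0.004], "fingers": 0.06}, {"linear": [0.003, -0.0016, 0.0205], "angular": [0, 0.005, -0.004], "fingers": 0.06}, {"linear": [0.003, -0.0016, 0.0205], "angular": [0, 0.005, -0.004], "fingers": 0.0}, {"linear": [0.003, -0.0016, 0.0205], "angular": [0, 0.005, -0.004], "fingers": 0.0}, {"linear": [0.003, -0.0016, 0.0205], "angular": [0, 0.005, -0.004], "fingers": 0.0}, {"linear": [0.003, -0.0016, 0.0205], "angular": [0, 0.005, -0.004], "fingers": 0.0}]'

```text
time_s: 2.45
eef_pos: [0.6441, -0.2017, 0.0318]
tool_rot: [3.141, -0.007, 0.047]
contact_force: [-1.3, -0.6, 5.5]
opening: 0.27
gripper_force: 59.9
```

```bash
python3 - <<'E'
from h import *
o=arm.get_obs();print(o["eef_pos"],o["tool_rot"],o["opening"],o["gripper_force"],o["contact_force"])
E
```

```text
[ 0.6440608  -0.20171671  0.03176128] [ 3.14051628 -0.00719087  0.04655331] 0.2699580769926141 59.91114377975464 [-1.28825506 -0.5587935   5.52104924]
```

>>> carry_out --moves '[{"linear": [0, 0, -0.02], "angular": [0, 0, 0], "fingers": 0.0}, {"linear": [0, 0, -0.06], "angular": [0, 0, 0], "fingers": 0.0}, {"linear": [0, 0, -0.1], "angular": [0, 0, 0], "fingers": 0.0}, {"linear": [-0.02, -0.04, -0.11], "angular": [0, 0, 0.1], "fingers": 0.0}, {"linear": [-0.106, -0.401, -0.11], "angular": [0, 0, 0.283], "fingers": 0.0}, {"linear": [-0.106, -0.401, -0.11], "angular": [0, 0, 0.283], "fingers": 0.0}, {"linear": [-0.106, -0.401, -0.11], "angular": [0, 0, 0.283], "fingers": 0.0}, {"linear": [-0.106, -0.401, -0.11], "angular": [0, 0, 0.283], "fingers": 0.0}]'

```text
time_s: 3.25
eef_pos: [0.5518, -0.0848, 0.1399]
tool_rot: [-3.108, -0.004, -0.167]
contact_force: [0.3, -0.7, -1.6]
opening: 0.275
gripper_force: 59.5
```

>>> carry_out --moves '[{"linear": [-0.079, -0.26, 0], "angular": [0, 0, 0.05], "fingers": 0.0}, {"linear": [-0.079, -0.26, 0], "angular": [0, 0, 0.05], "fingers": 0.0}, {"linear": [-0.079, -0.26, 0], "angular": [0, 0, 0.05], "fingers": 0.0}, {"linear": [-0.079, -0.26, 0], "angular": [0, 0, 0.05], "fingers": 0.0}, {"linear": [-0.079, -0.26, 0], "angular": [0, 0, 0.05], "fingers": 0.0}, {"linear": [-0.079, -0.26, 0], "angular": [0, 0, 0.05], "fingers": 0.0}, {"linear": [-0.079, -0.26, 0], "angular": [0, 0, 0.05], "fingers": 0.0}, {"linear": [-0.079, -0.26, 0], "angular": [0, 0, 0.05], "fingers": 0.0}]'

```text
time_s: 4.05
eef_pos: [0.4942, -0.0561, 0.1465]
tool_rot: [-3.071, -0.001, -0.15]
contact_force: [0.4, 0.2, -2.3]
opening: 0.269
gripper_force: 59.6
```

```bash
python3 - <<'E'
from h import *
import pickle
o=arm.get_obs();im=cv2.cvtColor(arm.capture("wrist"),cv2.COLOR_RGB2BGR);cv2.imwrite("pics/w2.png",im)
pickle.dump(o,open("w2.pkl","wb"));print(o["eef_pos"],o["tool_rot"],o["time_s"],o["contact_force"])
E
```

```text
[ 0.49417267 -0.05614223  0.14646291] [-3.07141078e+00 -8.45933784e-04 -1.49943036e-01] 4.05 [ 0.41867382  0.24637587 -2.28174451]
```

View pics/w2.png

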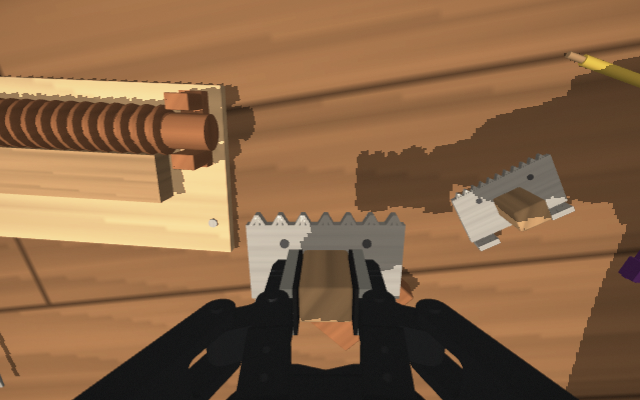

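The leaf is held: its teeth show at about (255–400,218), and the jig lies left at (0–230,80–250). The move stopped short with a slight roll, so I'll check the joints.

```bash
python3 - <<'E'
from h import *
o=arm.get_obs();print(o["qpos"].round(3),o["joint_vel"].round(3),o["effort"].round(1),o["torque"].round(2))
E
```

```text
[-0.151 -0.055 -0.166  1.46   0.07   3.141] [ 0.001  0.011  0.012 -0.005 -0.001  0.   ] [  0.  -43.8  48.5  -0.5   0.3   0. ] [-0.1  -0.04  0.  ]
```

>>> carry_out --moves '[{"linear": [0, 0, 0], "angular": [0, 0, 0], "fingers": 0.0}]'

```text
time_s: 4.2
eef_pos: [0.4944, -0.0561, 0.1465]
tool_rot: [-3.071, -0.001, -0.15]
contact_force: [-0.2, -0.6, -2.4]
opening: 0.27
gripper_force: 59.6
```

```bash
python3 - <<'E'
from h import *
o=arm.get_obs();print(o["qpos"].round(3),o["joint_vel"].round(3),o["eef_pos"],o["tool_rot"],to((.519,.194,.14),-.236))
E
```

```text
[-0.151 -0.054 -0.165  1.459  0.07   3.141] [ 0.     0.008  0.005 -0.002  0.     0.001] [ 0.49438684 -0.05609101  0.14647001] [-3.07136500e+00 -9.58810413e-04 -1.49783021e-01] ([-0.013, -0.2499, 0.0241], [-0.0702, 0.0021, 0.0862])
```

Joint 6 is at its +3.14 limit, so it has to unwind a full turn the other way, which the time allows. I'll square the roll first, then spin.

>>> carry_out --moves '[{"linear": [0, 0, 0], "angular": [-0.07, 0, -0.1], "fingers": 0.0}, {"linear": [0, 0, 0], "angular": [-0.07, 0, -0.1], "fingers": 0.0}]'

```text
time_s: 4.4
eef_pos: [0.4946, -0.0556, 0.1464]
tool_rot: [3.141, -0.004, -0.047]
contact_force: [-0.3, -0.3, -2.3]
opening: 0.268
gripper_force: 59.6
```

>>> carry_out --moves '[{"linear": [0, 0, 0], "angular": [0, 0, -0.145], "fingers": 0.0}, {"linear": [0, 0, 0], "angular": [0, 0, -0.29], "fingers": 0.0}, {"linear": [0, 0, 0], "angular": [0, 0, -0.435], "fingers": 0.0}, {"linear": [0, 0, 0], "angular": [0, 0, -0.58], "fingers": 0.0}, {"linear": [0, 0, 0], "angular": [0, 0, -0.725], "fingers": 0.0}, {"linear": [0, 0, 0], "angular": [0, 0, -0.87], "fingers": 0.0}, {"linear": [0, 0, 0], "angular": [0, 0, -1.015], "fingers": 0.0}, {"linear": [0, 0, 0], "angular": [0, 0, -1.16], "fingers": 0.0}]'

```text
time_s: 5.2
eef_pos: [0.4945, -0.0559, 0.1463]
tool_rot: [3.138, -0.003, 1.114]
contact_force: [0.3, -0.2, -2.2]
opening: 0.269
gripper_force: 59.6
```

```bash
python3 - <<'E'
from h import *
o=arm.get_obs();print(o["qpos"].round(3),o["eef_pos"],o["tool_rot"])
E
```

```text
[-0.114 -0.056 -0.166  1.457  0.002  1.914] [ 0.49446304 -0.0559392   0.14633306] [ 3.13849009 -0.00338393  1.1136027 ]
```

>>> carry_out --moves '[{"linear": [0, 0, 0], "angular": [0, 0, -0.145], "fingers": 0.0}, {"linear": [0, 0, 0], "angular": [0, 0, -0.29], "fingers": 0.0}, {"linear": [0, 0, 0], "angular": [0, 0, -0.435], "fingers": 0.0}, {"linear": [0, 0, 0], "angular": [0, 0, -0.58], "fingers": 0.0}, {"linear": [0, 0, 0], "angular": [0, 0, -0.725], "fingers": 0.0}, {"linear": [0, 0, 0], "angular": [0, 0, -0.87], "fingers": 0.0}, {"linear": [0, 0, 0], "angular": [0, 0, -1.015], "fingers": 0.0}, {"linear": [0, 0, 0], "angular": [0, 0, -1.16], "fingers": 0.0}]'

```text
time_s: 6.0
eef_pos: [0.4945, -0.056, 0.1463]
tool_rot: [3.137, 0.002, 2.274]
contact_force: [1.0, 0.5, -2.3]
opening: 0.269
gripper_force: 59.6
```

>>> carry_out --moves '[{"linear": [0, 0, 0], "angular": [0, 0, -0.145], "fingers": 0.0}, {"linear": [0, 0, 0], "angular": [0, 0, -0.29], "fingers": 0.0}, {"linear": [0, 0, 0], "angular": [0, 0, -0.435], "fingers": 0.0}, {"linear": [0, 0, 0], "angular": [0, 0, -0.58], "fingers": 0.0}, {"linear": [0, 0, 0], "angular": [0, 0, -0.725], "fingers": 0.0}, {"linear": [0, 0, 0], "angular": [0, 0, -0.87], "fingers": 0.0}, {"linear": [0, 0, 0], "angular": [0, 0, -1.015], "fingers": 0.0}, {"linear": [0, 0, 0], "angular": [0, 0, -1.16], "fingers": 0.0}]'

```text
time_s: 6.8
eef_pos: [0.4945, -0.0559, 0.1463]
tool_rot: [3.141, 0.005, -2.85]
contact_force: [-0.5, -0.4, -1.5]
opening: 0.271
gripper_force: 59.6
```

>>> carry_out --moves '[{"linear": [0, 0, 0], "angular": [0, 0, -0.145], "fingers": 0.0}, {"linear": [0, 0, 0], "angular": [0, 0, -0.29], "fingers": 0.0}, {"linear": [0, 0, 0], "angular": [0, 0, -0.435], "fingers": 0.0}, {"linear": [0, 0, 0], "angular": [0, 0, -0.58], "fingers": 0.0}, {"linear": [0, 0, 0], "angular": [0, 0, -0.725], "fingers": 0.0}, {"linear": [0, 0, 0], "angular": [0, 0, -0.87], "fingers": 0.0}, {"linear": [0, 0, 0], "angular": [0, 0, -1.015], "fingers": 0.0}, {"linear": [0, 0, 0], "angular": [0, 0, -1.16], "fingers": 0.0}]'

```text
time_s: 7.6
eef_pos: [0.4945, -0.056, 0.1463]
tool_rot: [-3.137, 0.002, -1.69]
contact_force: [-0.1, 0.4, -2.1]
opening: 0.27
gripper_force: 59.6
```

>>> carry_out --moves '[{"linear": [0, 0, 0], "angular": [0, 0, -0.145], "fingers": 0.0}, {"linear": [0, 0, 0], "angular": [0, 0, -0.29], "fingers": 0.0}, {"linear": [0, 0, 0], "angular": [0, 0, -0.435], "fingers": 0.0}, {"linear": [0, 0, 0], "angular": [0, 0, -0.58], "fingers": 0.0}, {"linear": [0, 0, 0], "angular": [0, 0, -0.725], "fingers": 0.0}, {"linear": [0, 0, 0], "angular": [0, 0, -0.87], "fingers": 0.0}, {"linear": [0, 0, 0], "angular": [0, 0, -1.015], "fingers": 0.0}, {"linear": [0, 0, 0], "angular": [0, 0, -1.16], "fingers": 0.0}]'

```text
time_s: 8.4
eef_pos: [0.4945, -0.056, 0.1464]
tool_rot: [-3.138, -0.003, -0.53]
contact_force: [0.6, -0.6, -1.8]
opening: 0.268
gripper_force: 59.6
```

```bash
python3 - <<'E'
from h import *
o=arm.get_obs();print(o["time_s"],o["qpos"].round(3),o["eef_pos"],o["tool_rot"],to((.519,.194,.14),-.236))
C=cam("wrist",__import__("pickle").load(open("w2.pkl","rb")))
# w2: leaf tooth tips & jig corner points
print(ray(C,[(222,85),(232,250)],.010).round(3).tolist(), ray(C,[(163,155),(0,148),(160,202),(0,190)],.031).round(3).tolist(), ray(C,[(214,130)],.0335))
E
```

```text
8.4 [-1.140e-01 -5.600e-02 -1.660e-01  1.457e+00  2.000e-03 -2.726e+00] [ 0.4945049  -0.05596944  0.14635705] [-3.13799320e+00 -2.95584205e-03 -5.29615580e-01] ([-0.1052, -0.2281, 0.0069], [-0.0031, -0.0035, -0.2936])
[[0.599, 0.022, 0.01], [0.454, 0.05, 0.01]] [[0.553, 0.075, 0.031], [0.578, 0.212, 0.031], [0.515, 0.09, 0.031], [0.544, 0.23, 0.031]] [[0.56632694 0.02733111 0.0335    ]]
```

>>> carry_out --moves '[{"linear": [-0.098, -0.212, 0], "angular": [0, 0, -0.34], "fingers": 0.0}, {"linear": [-0.098, -0.212, 0], "angular": [0, 0, -0.34], "fingers": 0.0}, {"linear": [-0.098, -0.212, 0], "angular": [0, 0, -0.34], "fingers": 0.0}, {"linear": [-0.098, -0.212, 0], "angular": [0, 0, -0.34], "fingers": 0.0}, {"linear": [-0.098, -0.212, 0], "angular": [0, 0, -0.34], "fingers": 0.0}, {"linear": [-0.098, -0.212, 0], "angular": [0, 0, -0.34], "fingers": 0.0}, {"linear": [-0.098, -0.212, 0], "angular": [0, 0, -0.34], "fingers": 0.0}]'

```text
time_s: 9.1
eef_pos: [0.5175, 0.1771, 0.1461]
tool_rot: [-3.14, -0.003, -0.193]
contact_force: [-0.2, -0.5, -1.9]
opening: 0.273
gripper_force: 60.0
```

```bash
python3 - <<'E'
from h import *
import pickle
o=arm.get_obs();im=cv2.cvtColor(arm.capture("wrist"),cv2.COLOR_RGB2BGR);cv2.imwrite("pics/w3.png",im)
pickle.dump(o,open("w3.pkl","wb"));print(o["eef_pos"],o["tool_rot"],o["time_s"],o["contact_force"])
E
```

```text
[0.5175478  0.17705415 0.14607995] [-3.14047861e+00 -2.99062280e-03 -1.93047551e-01] 9.1 [-0.19223841 -0.47398067 -1.9318738 ]
```

View pics/w3.png

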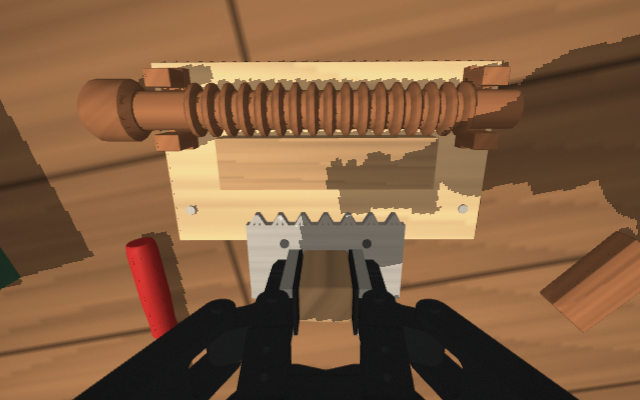

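The jig is below: base corners at about (152,63), (508,63), (474,238), (180,240), the screw along row ~108 and the ledge at rows 139–190. The held leaf's tips are at row ~215. Next: fit the jig pose and the leaf's pose in the hand.

```bash
cat >> h.py <<'E'
def tips(im,r0,r1,c0,c1):
    hsv=cv2.cvtColor(im,cv2.COLOR_BGR2HSV);m=(hsv[...,1]<70)&(hsv[...,2]>60);
    t=np.array([ (c,np.flatnonzero(m[r0:r1,c])[0]+r0) for c in range(c0,c1) if m[r0:r1,c].any()])
    return t
E
python3 - <<'E'
from h import *
import pickle
from scipy.optimize import least_squares
o=pickle.load(open("w3.pkl","rb"));im=cv2.imread("pics/w3.png");C=cam("wrist",o)
px=np.array([(152,63),(508,63),(474,238),(180,240),(215.5,139),(438,137)],float)
P=np.array([(70,135,10),(70,-135,10),(-80,-135,10),(-80,135,10),(14.5,85,31),(14.5,-85,31)])/1e3
def W(v,P): return np.c_[P[:,:2]@np.array([[np.cos(v[2]),np.sin(v[2])],[-np.sin(v[2]),np.cos(v[2])]])+v[:2],P[:,2]]
s=least_squares(lambda v:(proj(C,W(v,P))-px).ravel(),[.556,.17,-.19],loss="huber");print("jig",s.x.round(4),s.fun.reshape(-1,2).round(1).tolist())
np.save("jig.npy",s.x)
t=tips(im,195,240,244,408);print(" ".join(f"{a}:{b}" for a,b in t))
E
```

```text
jig [ 0.5549  0.168  -0.1931] [[-0.6, -0.8], [-4.0, -1.0], [0.6, 2.7], [0.0, 0.5], [-0.0, -0.1], [1.7, 1.9]]
246:225 247:223 248:222 249:222 250:222 251:221 252:219 253:217 254:216 255:214 256:213 257:212 258:212 259:212 260:214 261:215 262:216 263:218 264:219 265:221 266:222 267:222 268:222 269:222 270:222 271:222 272:222 273:222 274:220 275:218 276:217 277:215 278:213 279:212 280:212 281:212 282:213 283:214 284:216 285:217 286:219 287:221 288:222 289:222 290:222 291:222 292:222 293:222 294:222 295:222 296:221 297:219 298:217 299:216 300:214 301:213 302:212 303:212 304:212 305:214 306:215 307:217 308:219 309:220 310:222 311:222 312:222 313:222 314:222 315:222 316:222 317:222 318:222 319:220 320:218 321:216 322:215 323:213 324:212 325:212 326:212 327:213 328:215 329:217 330:218 331:220 332:221 333:222 334:222 335:222 336:222 337:222 338:222 339:222 340:222 341:221 342:219 343:217 344:216 345:214 346:212 347:212 348:212 349:212 350:213 351:215 352:218 353:219 354:221 355:222 356:222 357:222 358:222 359:222 360:222 361:222 362:222 363:220 364:219 365:218 366:216 367:214 368:213 369:212 370:212 371:212 372:214 373:215 374:217 375:218 376:220 377:222 378:222 379:222 380:222 381:222 382:222 383:222 384:222 385:221 386:220 387:218 388:217 389:215 390:214 391:212 392:212 393:212 394:213 395:214 396:216 397:217 398:219 399:221 400:222 401:222 402:222 403:224 404:225
```

>>> carry_out --moves '[{"linear": [0.01, 0, 0.035], "angular": [0, 0, 0], "fingers": 0.0}, {"linear": [0.021, 0, 0.065], "angular": [0, -0.003, 0], "fingers": 0.0}, {"linear": [0.021, 0, 0.076], "angular": [0, -0.003, 0], "fingers": 0.0}, {"linear": [0.021, 0, 0.076], "angular": [0, -0.003, 0], "fingers": 0.0}, {"linear": [0.021, 0, 0.076], "angular": [0, -0.003, 0], "fingers": 0.0}]'

```text
time_s: 9.65
eef_pos: [0.5388, 0.1719, 0.0718]
tool_rot: [-3.14, -0.002, -0.194]
contact_force: [-0.1, 0.9, -0.7]
opening: 0.269
gripper_force: 59.9
```

```bash
python3 - <<'E'
from h import *
import pickle
o=arm.get_obs();im=cv2.cvtColor(arm.capture("wrist"),cv2.COLOR_RGB2BGR);cv2.imwrite("pics/w4.png",im)
pickle.dump(o,open("w4.pkl","wb"));print(o["eef_pos"],o["tool_rot"],o["time_s"],o["contact_force"])
cv2.imwrite("pics/w4c.png",cv2.resize(im[60:260,170:480],(800,516),interpolation=2))
E
```

```text
[0.53876013 0.17186416 0.0718319 ] [-3.14042089e+00 -2.03281136e-03 -1.94146711e-01] 9.65 [-0.14178514  0.87367626 -0.70952731]
```

View pics/w4c.png

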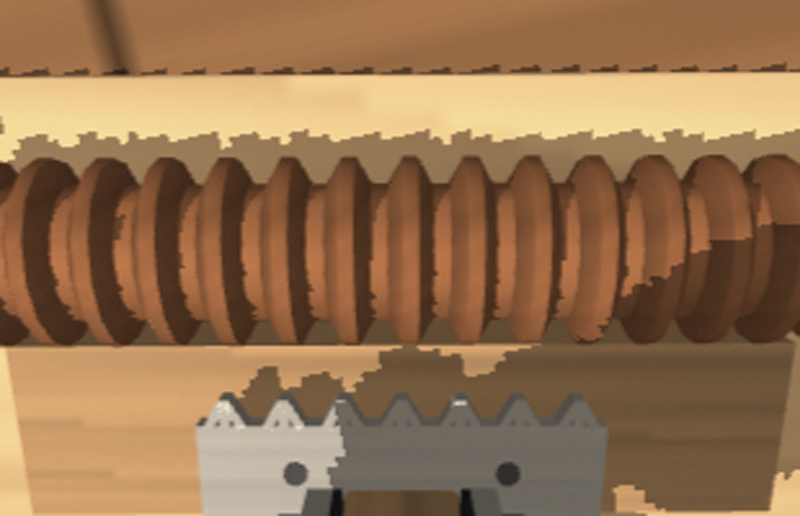

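The crop shows the screw's crests pointing down at crop x ≈ 232, 290, 350, 410, 470, 530, 590 (row ~342) and the leaf's tips at ≈ 225, 284, 342, 402, 460, 518, 577 (row ~397). That puts tips almost on the crests, so a shift of about half a pitch is needed. Now a numerical measurement.

```bash
python3 - <<'E'
from h import *
import pickle
o=pickle.load(open("w4.pkl","rb"));im=cv2.imread("pics/w4.png");C=cam("wrist",o)
hsv=cv2.cvtColor(im,cv2.COLOR_BGR2HSV)
for r in (187,189,191):
    s=hsv[r,225:420,1]; print(r,"S"," ".join(map(str,s)))
r0,r1=205,232
t=tips(im,r0,r1,246,408);top=t[:,1].min();print("tips",[tuple(x) for x in t if x[1]<=top+1])
E
```

```text
187 S 131 120 122 130 147 155 152 153 153 153 154 154 155 152 151 149 157 146 147 152 155 138 122 120 120 120 120 128 145 155 152 153 152 153 153 156 150 150 151 152 156 154 144 132 120 120 118 122 122 121 128 146 153 154 152 153 153 154 153 154 141 152 153 152 146 134 121 118 122 122 120 120 120 120 126 147 152 154 155 152 153 154 153 151 154 157 150 143 125 122 118 120 121 118 121 118 121 135 152 153 154 152 153 153 154 152 153 149 156 149 132 117 122 118 118 118 121 120 118 128 145 154 154 154 150 151 155 154 152 153 152 156 149 126 120 121 121 120 121 121 121 118 131 152 152 155 155 153 152 151 153 153 154 154 152 151 135 117 118 118 121 120 118 122 131 147 152 153 156 151 151 154 154 154 153 151 153 154 152 144 132 121 122 120 122 123 127 149 151 154 150 152 152 151 151
189 S 122 118 118 118 127 144 153 153 152 152 153 152 149 151 155 152 148 152 151 151 133 122 118 120 120 117 120 121 129 145 153 152 153 153 153 152 151 153 149 148 148 154 134 121 121 122 118 121 122 121 121 121 137 152 153 152 152 154 153 154 152 155 156 146 131 122 124 122 121 121 120 120 121 121 121 127 146 
[... 1747 characters left out ...]
.int64(323), np.int64(213)), (np.int64(324), np.int64(212)), (np.int64(325), np.int64(212)), (np.int64(326), np.int64(212)), (np.int64(327), np.int64(212)), (np.int64(345), np.int64(213)), (np.int64(346), np.int64(212)), (np.int64(347), np.int64(212)), (np.int64(348), np.int64(212)), (np.int64(349), np.int64(212)), (np.int64(350), np.int64(213)), (np.int64(368), np.int64(213)), (np.int64(369), np.int64(212)), (np.int64(370), np.int64(212)), (np.int64(371), np.int64(212)), (np.int64(372), np.int64(213)), (np.int64(390), np.int64(213)), (np.int64(391), np.int64(212)), (np.int64(392), np.int64(212)), (np.int64(393), np.int64(212)), (np.int64(394), np.int64(213)), (np.int64(395), np.int64(213))]
```

>>> carry_out --moves '[{"linear": [0, -0.0041, 0], "angular": [0, 0, 0], "fingers": 0.0}, {"linear": [0, -0.0041, 0.004], "angular": [0, 0, 0], "fingers": 0.0}, {"linear": [0, -0.0041, 0.007], "angular": [0, 0, 0], "fingers": 0.0}, {"linear": [0, -0.0041, 0.007], "angular": [0, 0, 0], "fingers": 0.0}]'

```text
time_s: 10.1
eef_pos: [0.5391, 0.1764, 0.0631]
tool_rot: [-3.141, -0.001, -0.193]
contact_force: [-0.4, 0.7, -2.1]
opening: 0.271
gripper_force: 59.9
```

>>> carry_out --moves '[{"linear": [0, 0, 0.001], "angular": [0, 0, 0], "fingers": 0.0}, {"linear": [0, 0, 0.002], "angular": [0, 0, 0], "fingers": 0.0}, {"linear": [0, 0, 0.002], "angular": [0, 0, 0], "fingers": 0.0}, {"linear": [0, 0, 0.002], "angular": [0, 0, 0], "fingers": 0.0}]'

```text
time_s: 10.5
eef_pos: [0.5394, 0.1764, 0.0628]
tool_rot: [-3.141, -0.002, -0.193]
contact_force: [-4.0, -0.6, 7.2]
opening: 0.267
gripper_force: 61.2
```

>>> carry_out --moves '[{"linear": [0, 0, -0.0015], "angular": [0, 0, 0], "fingers": 0.0}, {"linear": [0.002, 0, -0.0015], "angular": [0, 0, 0], "fingers": 0.0}, {"linear": [0.004, 0, -0.0015], "angular": [0, 0, 0], "fingers": 0.0}, {"linear": [0.006, 0, -0.0015], "angular": [0, 0, 0], "fingers": 0.0}, {"linear": [0.007, 0, -0.0015], "angular": [0, 0, 0], "fingers": 0.0}, {"linear": [0.007, 0, -0.0015], "angular": [0, 0, 0], "fingers": 0.0}]'

```text
time_s: 11.1
eef_pos: [0.5464, 0.1749, 0.0629]
tool_rot: [-3.141, -0.001, -0.193]
contact_force: [0.2, 0.3, -1.7]
opening: 0.27
gripper_force: 60.0
```

```bash
cat >> h.py <<'E'
J=np.array([.5549,.168,-.1931])
def injig(p):
    d=np.array(p[:2])-J[:2];c,s=np.cos(J[2]),np.sin(J[2]);return np.round([(d[0]*c+d[1]*s)*1e3,(-d[0]*s+d[1]*c)*1e3],2)
def rep():
    o=arm.get_obs();f=o["contact_force"];c,s=np.cos(J[2]),np.sin(J[2])
    print(o["time_s"],"TCP jig mm",injig(o["eef_pos"]),"z",o["eef_pos"][2].round(4),"rot",o["tool_rot"].round(4),"F jig",np.round([f[0]*c+f[1]*s,-f[0]*s+f[1]*c,f[2]],1),"T",o["torque"].round(2),o["opening"].round(3));return o
E
python3 - <<'E'
from h import *
o=rep();im=cv2.cvtColor(arm.capture("wrist"),cv2.COLOR_RGB2BGR);cv2.imwrite("pics/w5.png",im)
cv2.imwrite("pics/w5c.png",cv2.resize(im[100:260,230:420],(760,640),interpolation=2)[:600])
E
```

```text
Traceback (most recent call last):
  File "h.py", line 34, in rep
    print(o["time_s"],"TCP jig mm",injig(o["eef_pos"]),"z",o["eef_pos"][2].round(4),"rot",o["tool_rot"].round(4),"F jig",np.round([f[0]*c+f[1]*s,-f[0]*s+f[1]*c,f[2]],1),"T",o["torque"].round(2),o["opening"].round(3));return o
                                                                                                                                                                                                  ^^^^^^^^^^^^^^^^^^
AttributeError: 'float' object has no attribute 'round'
```

```bash
sed -i 's/,o\["opening"\].round(3))/,round(float(o["opening"]),3))/' h.py
python3 - <<'E'
from h import *
o=rep();im=cv2.cvtColor(arm.capture("wrist"),cv2.COLOR_RGB2BGR);cv2.imwrite("pics/w5.png",im)
cv2.imwrite("pics/w5c.png",cv2.resize(im[110:260,230:420],(760,600),interpolation=2))
E
```

```text
11.1 TCP jig mm [-9.66  5.14] z 0.0629 rot [-3.1412e+00 -1.1000e-03 -1.9310e-01] F jig [ 0.2  0.3 -1.7] T [ 0.01 -0.01  0.01] 0.27
```

View pics/w5c.png

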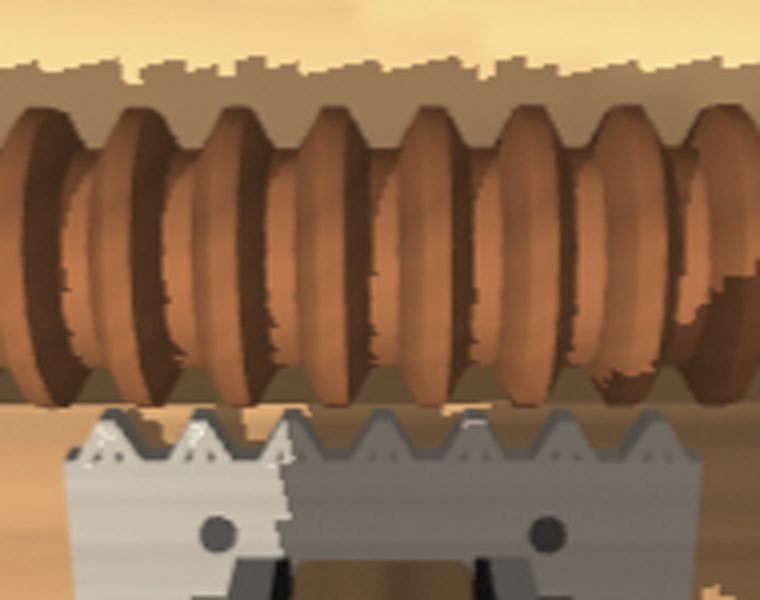

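The crop shows the middle tooth at x 383 between crests at 336 and 432 (valley centre 384), so it is aligned in y, with tips just short of the crests. I'll advance gently.

>>> carry_out --moves '[{"linear": [0.001, 0, 0], "angular": [0, 0, 0], "fingers": 0.0}, {"linear": [0.002, 0, 0], "angular": [0, 0, 0], "fingers": 0.0}, {"linear": [0.003, 0, 0], "angular": [0, 0, 0], "fingers": 0.0}, {"linear": [0.003, 0, 0], "angular": [0, 0, 0], "fingers": 0.0}]'

```text
time_s: 11.55
eef_pos: [0.5494, 0.1744, 0.0631]
tool_rot: [-3.141, -0.001, -0.193]
contact_force: [0.0, 0.3, -2.4]
opening: 0.271
gripper_force: 60.0
```

```bash
python3 -c "
from h import *
rep()"
```

```text
11.55 TCP jig mm [-6.68  5.24] z 0.0631 rot [-3.141e+00 -1.400e-03 -1.930e-01] F jig [-0.   0.3 -2.4] T [0.02 0.03 0.02] 0.271
```

>>> carry_out --moves '[{"linear": [0.0005, 0, 0], "angular": [0, 0, 0], "fingers": 0.0}, {"linear": [0.001, 0, 0], "angular": [0, 0, 0], "fingers": 0.0}, {"linear": [0.0015, 0, 0], "angular": [0, 0, 0], "fingers": 0.0}, {"linear": [0.0015, 0, 0], "angular": [0, 0, 0], "fingers": 0.0}]'

```text
time_s: 11.95
eef_pos: [0.5508, 0.1741, 0.0631]
tool_rot: [-3.141, -0.001, -0.193]
contact_force: [-0.3, -0.4, -1.8]
opening: 0.27
gripper_force: 60.0
```

```bash
python3 -c "
from h import *
rep()"
```

```text
11.95 TCP jig mm [-5.22  5.22] z 0.0631 rot [-3.141e+00 -1.400e-03 -1.930e-01] F jig [-0.2 -0.5 -1.8] T [ 0.   -0.    0.01] 0.27
```

>>> carry_out --moves '[{"linear": [0.0004, 0, 0], "angular": [0, 0, 0], "fingers": 0.0}, {"linear": [0.0008, 0, 0], "angular": [0, 0, 0], "fingers": 0.0}, {"linear": [0.0008, 0, 0], "angular": [0, 0, 0], "fingers": 0.0}]'

```text
time_s: 12.25
eef_pos: [0.5515, 0.174, 0.0631]
tool_rot: [-3.141, -0.001, -0.193]
contact_force: [-0.5, -0.1, -2.0]
opening: 0.269
gripper_force: 60.0
```

```bash
python3 -c "
from h import *
rep()"
```

```text
12.25 TCP jig mm [-4.45  5.22] z 0.0631 rot [-3.141e+00 -1.400e-03 -1.929e-01] F jig [-0.4 -0.2 -2. ] T [ 0.05 -0.05 -0.01] 0.269
```

>>> carry_out --moves '[{"linear": [0.0004, 0, 0], "angular": [0, 0, 0], "fingers": 0.0}, {"linear": [0.0007, 0, 0], "angular": [0, 0, 0], "fingers": 0.0}, {"linear": [0.0007, 0, 0], "angular": [0, 0, 0], "fingers": 0.0}]'

```text
time_s: 12.55
eef_pos: [0.5522, 0.1738, 0.0631]
tool_rot: [-3.141, -0.001, -0.193]
contact_force: [-0.3, 0.5, -1.8]
opening: 0.268
gripper_force: 60.0
```

```bash
python3 -c "
from h import *
rep()"
```

```text
12.55 TCP jig mm [-3.78  5.18] z 0.0631 rot [-3.1411e+00 -1.3000e-03 -1.9300e-01] F jig [-0.4  0.4 -1.8] T [ 0.03 -0.05  0.02] 0.268
```

>>> carry_out --moves '[{"linear": [0.0004, 0, 0], "angular": [0, 0, 0], "fingers": 0.0}, {"linear": [0.0007, 0, 0], "angular": [0, 0, 0], "fingers": 0.0}, {"linear": [0.0007, 0, 0], "angular": [0, 0, 0], "fingers": 0.0}]'

```text
time_s: 12.85
eef_pos: [0.5529, 0.1737, 0.0631]
tool_rot: [-3.141, -0.001, -0.193]
contact_force: [-0.3, -0.5, -2.3]
opening: 0.269
gripper_force: 60.0
```

```bash
python3 -c "
from h import *
rep()"
```

```text
12.85 TCP jig mm [-3.05  5.22] z 0.0631 rot [-3.141e+00 -1.300e-03 -1.930e-01] F jig [-0.2 -0.6 -2.3] T [-0.01 -0.02  0.01] 0.269
```

>>> carry_out --moves '[{"linear": [0.0004, 0, 0], "angular": [0, 0, 0], "fingers": 0.0}, {"linear": [0.0007, 0, 0], "angular": [0, 0, 0], "fingers": 0.0}, {"linear": [0.0007, 0, 0], "angular": [0, 0, 0], "fingers": 0.0}]'

```text
time_s: 13.15
eef_pos: [0.5535, 0.1735, 0.0631]
tool_rot: [-3.141, -0.001, -0.193]
contact_force: [-0.8, 0.5, -1.6]
opening: 0.27
gripper_force: 60.1
```

```bash
python3 -c "
from h import *
rep()"
```

```text
13.15 TCP jig mm [-2.41  5.18] z 0.0631 rot [-3.1411e+00 -1.2000e-03 -1.9290e-01] F jig [-0.9  0.4 -1.6] T [0.03 0.15 0.02] 0.27
```

>>> carry_out --moves '[{"linear": [0.0003, 0, 0], "angular": [0, 0, 0], "fingers": 0.0}, {"linear": [0.0005, 0, 0], "angular": [0, 0, 0], "fingers": 0.0}, {"linear": [0.0005, 0, 0], "angular": [0, 0, 0], "fingers": 0.0}]'

```text
time_s: 13.45
eef_pos: [0.5537, 0.1735, 0.0631]
tool_rot: [-3.141, -0.001, -0.193]
contact_force: [-3.6, 0.7, 0.1]
opening: 0.269
gripper_force: 60.2
```

```bash
python3 -c "
from h import *
rep()
im=cv2.cvtColor(arm.capture('wrist'),cv2.COLOR_RGB2BGR);cv2.imwrite('pics/w6.png',im)
cv2.imwrite('pics/w6c.png',cv2.resize(im[110:260,230:420],(760,600),interpolation=2))"
```

```text
13.45 TCP jig mm [-2.27  5.18] z 0.0631 rot [-3.1411e+00 -5.0000e-04 -1.9280e-01] F jig [-3.7 -0.   0.1] T [0.12 0.75 0.09] 0.269
```

View pics/w6c.png

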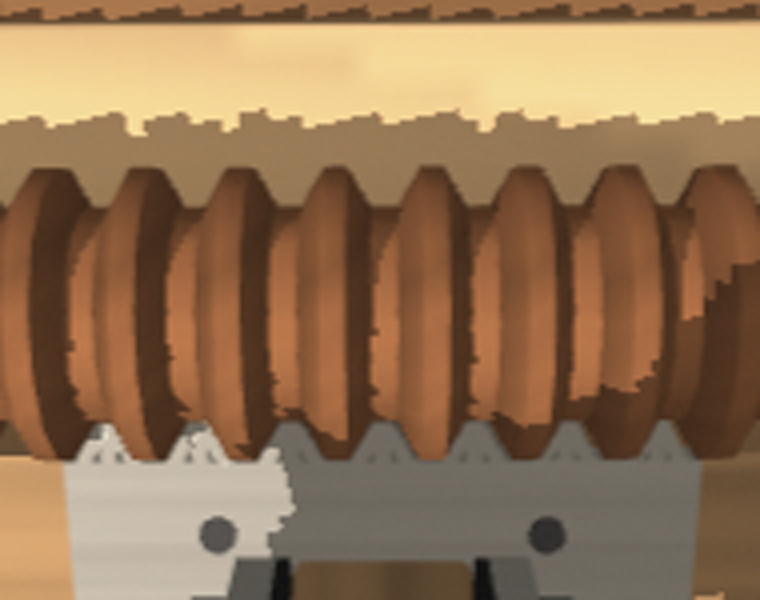

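The crop shows every tooth fully in its valley with the plate edge at the crests (row ~460), so the leaf is home at about 3.7 N. I'll relax the push, set it down and release.

>>> carry_out --moves '[{"linear": [-0.0004, 0, 0.0002], "angular": [0, 0, 0], "fingers": 0.0}, {"linear": [-0.0004, 0, 0.0004], "angular": [0, 0, 0], "fingers": 0.0}, {"linear": [-0.0004, 0, 0.0004], "angular": [0, 0, 0], "fingers": 0.0}]'

```text
time_s: 13.8
eef_pos: [0.5536, 0.1735, 0.0629]
tool_rot: [-3.141, -0.001, -0.193]
contact_force: [-3.1, 0.1, 0.0]
opening: 0.268
gripper_force: 60.5
```

```bash
python3 -c "
from h import *
rep()"
```

```text
13.8 TCP jig mm [-2.3   5.19] z 0.0629 rot [-3.141e+00 -1.400e-03 -1.929e-01] F jig [-3.1 -0.5  0. ] T [-0.03  0.73  0.06] 0.268
```

>>> carry_out --moves '[{"linear": [-0.0004, 0, 0], "angular": [0, 0, 0], "fingers": 0.0}, {"linear": [-0.0004, 0, 0], "angular": [0, 0, 0], "fingers": 0.045}, {"linear": [-0.0004, 0, 0], "angular": [0, 0, 0], "fingers": 0.045}, {"linear": [-0.0004, 0, 0], "angular": [0, 0, 0], "fingers": 0.045}, {"linear": [-0.0004, 0, 0], "angular": [0, 0, 0], "fingers": 0.045}, {"linear": [-0.0004, 0, 0], "angular": [0, 0, 0], "fingers": 0.045}]'

```text
time_s: 14.4
eef_pos: [0.5534, 0.1736, 0.0628]
tool_rot: [-3.141, -0.002, -0.193]
contact_force: [0.1, -0.5, -0.5]
opening: 0.525
gripper_force: 0.0
```

```bash
python3 -c "
from h import *
rep()"
```

```text
14.4 TCP jig mm [-2.6   5.24] z 0.0628 rot [-3.1409e+00 -1.5000e-03 -1.9300e-01] F jig [ 0.2 -0.5 -0.5] T [-0.01  0.01  0.03] 0.525
```

>>> carry_out --moves '[{"linear": [0, 0, 0], "angular": [0, 0, 0], "fingers": 0.045}, {"linear": [0, 0, -0.02], "angular": [0, 0, 0], "fingers": 0.045}, {"linear": [0, 0, -0.05], "angular": [0, 0, 0], "fingers": 0.045}, {"linear": [-0.025, -0.015, -0.05], "angular": [0, 0, 0], "fingers": 0.0}, {"linear": [-0.0495, -0.031, -0.05], "angular": [0, 0, 0], "fingers": 0.0}, {"linear": [-0.0495, -0.031, -0.05], "angular": [0, 0, 0], "fingers": 0.0}, {"linear": [-0.0495, -0.031, -0.05], "angular": [0, 0, 0], "fingers": 0.0}, {"linear": [-0.0495, -0.031, -0.05], "angular": [0, 0, 0], "fingers": 0.0}]'

```text
time_s: 15.2
eef_pos: [0.511, 0.2132, 0.1127]
tool_rot: [-3.141, -0.002, -0.193]
contact_force: [0.2, 0.3, 0.1]
opening: -0.001
gripper_force: 0.0
```

```bash
python3 -c "
from h import *
o=rep()
im=cv2.cvtColor(arm.capture('wrist'),cv2.COLOR_RGB2BGR);cv2.imwrite('pics/w7.png',im);
import pickle;pickle.dump(o,open('w7.pkl','wb'))"
```

```text
15.2 TCP jig mm [-51.79  35.91] z 0.1127 rot [-3.1411e+00 -1.6000e-03 -1.9320e-01] F jig [0.2 0.4 0.1] T [0.05 0.03 0.02] -0.001
```

View pics/w7.png

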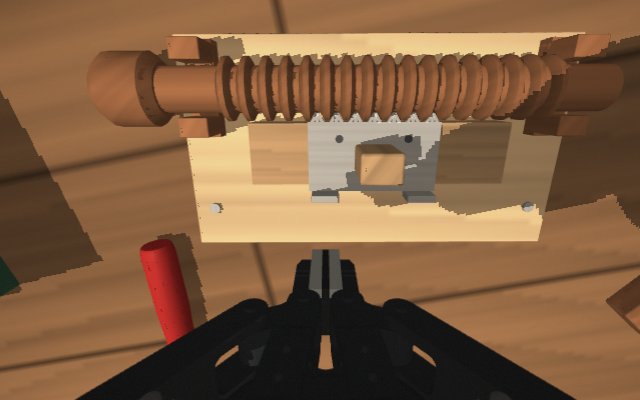

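The picture shows the leaf seated with its lugs at (324,197) and (420,197), and the shut fingers at column 325, in line with the left lug. Descending behind it.

>>> carry_out --moves '[{"linear": [0, 0, 0.03], "angular": [0, 0, 0], "fingers": 0.0}, {"linear": [0, 0, 0.055], "angular": [0, 0, 0], "fingers": 0.0}, {"linear": [0, 0, 0.0615], "angular": [0, 0, 0], "fingers": 0.0}, {"linear": [0.003, 0, 0.0615], "angular": [0, 0, 0], "fingers": 0.0}, {"linear": [0.005, 0, 0.0615], "angular": [0, 0, 0], "fingers": 0.0}, {"linear": [0.005, 0, 0.0615], "angular": [0, 0, 0], "fingers": 0.0}]'

```text
time_s: 15.85
eef_pos: [0.5167, 0.2127, 0.0527]
tool_rot: [-3.14, -0.003, -0.193]
contact_force: [0.1, -1.0, 0.4]
opening: 0.001
gripper_force: 0.0
```

```bash
python3 -c "
from h import *
rep()"
```

```text
15.85 TCP jig mm [-46.06  36.55] z 0.0527 rot [-3.1398 -0.0032 -0.1934] F jig [ 0.3 -0.9  0.4] T [-0.03 -0.    0.  ] 0.001
```

>>> carry_out --moves '[{"linear": [0.0007, 0, 0], "angular": [0, 0, 0], "fingers": 0.0}, {"linear": [0.0014, 0, 0], "angular": [0, 0, 0], "fingers": 0.0}, {"linear": [0.0014, 0, 0], "angular": [0, 0, 0], "fingers": 0.0}]'

```text
time_s: 16.15
eef_pos: [0.5171, 0.2124, 0.0515]
tool_rot: [-3.141, -0.002, -0.193]
contact_force: [-0.3, -0.0, -1.3]
opening: 0.001
gripper_force: 0.0
```

>>> carry_out --moves '[{"linear": [0.0004, 0, 0], "angular": [0, 0, 0], "fingers": 0.0}, {"linear": [0.0008, 0, 0], "angular": [0, 0, 0], "fingers": 0.0}, {"linear": [0.0008, 0, 0], "angular": [0, 0, 0], "fingers": 0.0}]'

```text
time_s: 16.45
eef_pos: [0.5175, 0.2123, 0.0512]
tool_rot: [-3.141, -0.001, -0.193]
contact_force: [-1.1, 1.2, 0.6]
opening: 0.0
gripper_force: 1.0
```

```bash
python3 -c "
from h import *
rep()"
```

```text
16.45 TCP jig mm [-45.2   36.25] z 0.0512 rot [-3.141e+00 -9.000e-04 -1.928e-01] F jig [-1.3  1.   0.6] T [ 0.11  0.37 -0.09] 0.0
```

>>> carry_out --moves '[{"linear": [0.0004, 0, 0], "angular": [0, 0, 0], "fingers": 0.0}, {"linear": [0.0006, 0, 0], "angular": [0, 0, 0], "fingers": 0.0}, {"linear": [0.0006, 0, 0], "angular": [0, 0, 0], "fingers": 0.0}]'

```text
time_s: 16.75
eef_pos: [0.5176, 0.2122, 0.0512]
tool_rot: [-3.141, 0.0, -0.193]
contact_force: [-5.1, 2.1, 4.0]
opening: -0.0
gripper_force: 2.9
```

```bash
python3 -c "
from h import *
rep()"
```

```text
16.75 TCP jig mm [-45.05  36.27] z 0.0512 rot [-3.1409e+00  1.0000e-04 -1.9260e-01] F jig [-5.4  1.1  4. ] T [ 0.28  1.11 -0.  ] -0.0
```

>>> carry_out --moves '[{"linear": [0, 0, 0], "angular": [0, 0, 0], "fingers": 0.0}, {"linear": [0, 0, 0], "angular": [0, 0, 0], "fingers": 0.0}, {"linear": [-0.001, 0, 0], "angular": [0, 0, 0], "fingers": 0.0}, {"linear": [-0.008, 0, 0], "angular": [0, 0, 0], "fingers": 0.0}, {"linear": [-0.008, 0.03, 0], "angular": [0, 0, 0], "fingers": 0.0}, {"linear": [-0.008, 0.062, 0], "angular": [0, 0, 0], "fingers": 0.0}, {"linear": [-0.008, 0.062, 0], "angular": [0, 0, 0], "fingers": 0.0}, {"linear": [-0.003, 0.062, 0], "angular": [0, 0, 0], "fingers": 0.0}]'

```text
time_s: 17.55
eef_pos: [0.5033, 0.1515, 0.0514]
tool_rot: [-3.141, -0.002, -0.194]
contact_force: [-0.5, 0.9, 0.1]
opening: -0.001
gripper_force: 0.0
```

```bash
python3 -c "
from h import *
rep()"
```

```text
17.55 TCP jig mm [-47.45 -26.14] z 0.0514 rot [-3.1407e+00 -1.9000e-03 -1.9400e-01] F jig [-0.7  0.8  0.1] T [ 0.04 -0.01  0.  ] -0.001
```

>>> carry_out --moves '[{"linear": [0.0008, 0, 0], "angular": [0, 0, 0], "fingers": 0.0}, {"linear": [0.0016, 0, 0], "angular": [0, 0, 0], "fingers": 0.0}, {"linear": [0.0016, 0, 0], "angular": [0, 0, 0], "fingers": 0.0}]'

```text
time_s: 17.85
eef_pos: [0.5052, 0.152, 0.051]
tool_rot: [-3.141, -0.001, -0.192]
contact_force: [1.1, -0.0, 0.7]
opening: 0.002
gripper_force: 0.0
```

>>> carry_out --moves '[{"linear": [0.0004, 0, 0], "angular": [0, 0, 0], "fingers": 0.0}, {"linear": [0.0007, 0, 0], "angular": [0, 0, 0], "fingers": 0.0}, {"linear": [0.0007, 0, 0], "angular": [0, 0, 0], "fingers": 0.0}]'

```text
time_s: 18.15
eef_pos: [0.5057, 0.1515, 0.0511]
tool_rot: [-3.141, -0.001, -0.193]
contact_force: [0.0, 0.3, 0.2]
opening: -0.002
gripper_force: 0.1
```

```bash
python3 -c "
from h import *
rep()"
```

```text
18.15 TCP jig mm [-45.16 -25.67] z 0.0511 rot [-3.141e+00 -1.100e-03 -1.928e-01] F jig [-0.1  0.3  0.2] T [0.03 0.03 0.03] -0.002
```

>>> carry_out --moves '[{"linear": [0.0004, 0, 0], "angular": [0, 0, 0], "fingers": 0.0}, {"linear": [0.0007, 0, 0], "angular": [0, 0, 0], "fingers": 0.0}, {"linear": [0.0007, 0, 0], "angular": [0, 0, 0], "fingers": 0.0}]'

```text
time_s: 18.45
eef_pos: [0.5059, 0.1513, 0.0511]
tool_rot: [-3.141, -0.0, -0.193]
contact_force: [-3.8, -0.1, 1.6]
opening: -0.007
gripper_force: 2.4
```

```bash
python3 -c "
from h import *
rep()"
```

```text
18.45 TCP jig mm [-44.85 -25.83] z 0.0511 rot [-3.1411e+00 -3.0000e-04 -1.9280e-01] F jig [-3.7 -0.8  1.6] T [ 0.16  0.97 -0.02] -0.007
```

Pressing at about 3.7 N. I'll add a touch more, hold, then retreat and rise.

>>> carry_out --moves '[{"linear": [0.0003, 0, 0], "angular": [0, 0, 0], "fingers": 0.0}, {"linear": [0.0003, 0, 0], "angular": [0, 0, 0], "fingers": 0.0}, {"linear": [0.0003, 0, 0], "angular": [0, 0, 0], "fingers": 0.0}]'

```text
time_s: 18.75
eef_pos: [0.5059, 0.1512, 0.051]
tool_rot: [-3.141, 0.0, -0.193]
contact_force: [-6.6, 2.3, 4.1]
opening: -0.002
gripper_force: 3.3
```

>>> carry_out --moves '[{"linear": [-0.002, 0, 0], "angular": [0, 0, 0], "fingers": 0.0}, {"linear": [-0.012, 0, 0], "angular": [0, 0, 0], "fingers": 0.0}, {"linear": [-0.015, 0, -0.03], "angular": [0, 0, 0], "fingers": 0.0}, {"linear": [-0.015, 0, -0.07], "angular": [0, 0, 0], "fingers": 0.0}, {"linear": [-0.015, 0, -0.1], "angular": [0, 0, 0], "fingers": 0.0}, {"linear": [-0.015, 0, -0.1], "angular": [0, 0, 0], "fingers": 0.0}, {"linear": [-0.015, 0, -0.1], "angular": [0, 0, 0], "fingers": 0.0}]'

```text
time_s: 19.45
eef_pos: [0.4919, 0.1542, 0.1516]
tool_rot: [-3.14, -0.003, -0.193]
contact_force: [0.0, 0.7, -0.5]
opening: -0.003
gripper_force: 0.0
```

```bash
python3 - <<'E'
from h import *
import pickle
o=rep();im=cv2.cvtColor(arm.capture('wrist'),cv2.COLOR_RGB2BGR);cv2.imwrite('pics/w8.png',im)
C=cam('wrist',o);C7=cam('wrist',pickle.load(open('w7.pkl','rb')));i7=cv2.imread('pics/w7.png')
# compare leaf features between before/after pressing: bright steel lugs, world z=.047
def grey(i):
    h=cv2.cvtColor(i,cv2.COLOR_BGR2HSV);return ((h[...,1]<60)&(h[...,2]>60)).astype(np.uint8)
def w2j(w): return injig(w)
for n,i,c in(('before',i7,C7),('after',im,C)):
    # leaf plate corners predicted -> mask component near the grip
    p=proj(c,[[*(J[:2]+np.array([[np.cos(J[2]),-np.sin(J[2])],[np.sin(J[2]),np.cos(J[2])]])@np.array([-.005,.005])),.036]])[0]
    m=grey(i);n_,l,s,_=cv2.connectedComponentsWithStats(m)
    k=[q for q in range(1,n_) if s[q][4]>15 and abs(s[q][0]+s[q][2]/2-p[0])<90 and abs(s[q][1]+s[q][3]/2-p[1])<60]
    mm=np.isin(l,k);r=np.argwhere(mm)[:,::-1];b=cv2.minAreaRect(r.astype(np.float32));bp=cv2.boxPoints(b)
    print(n,[w2j(w).tolist() for w in ray(c,bp,.034)])
E
```

```text
19.45 TCP jig mm [-59.14 -25.66] z 0.1516 rot [-3.1403e+00 -2.9000e-03 -1.9290e-01] F jig [-0.1  0.7 -0.5] T [ 0.02  0.03 -0.02] -0.003
before [[-37.36, 48.4], [21.43, 47.3], [21.4, -36.7], [-37.36, -43.54]]
after [[21.79, 46.95], [21.79, -36.45], [-36.47, -37.31], [-36.51, 52.71]]
```

The tooth line reads level across both ends (x 21.8 mm at either end), unchanged from before the presses, and the robot is clear. Handing in.

```bash
python3 -c "
from rig import arm
print(arm.hand_in())"
```

```text
the job is handed in; nothing more can be done
None
```

The coarse leaf is seated in the threads and released, both lugs were pressed at roughly 5–7 N by the wrist reading, the fine leaf was not touched, and the job was handed in at about 19.5 s (no verdict was returned).

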